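# Load the conical flasks into the carrier

### The arm

A 6-joint arm with a two-finger parallel gripper is mounted at the origin on the work surface. World frame = base frame: x ahead of the robot, y to its left, z up, the work surface at z = 0. Lengths are in m, angles in rad, forces in N, time in s.
With the tool pointing down it reaches from about 0.35 to 0.775 m from the base axis. Payload 7.3 kg.
Tool frame: the origin (TCP) lies at the very end of the fingers, on their centre line; the grasp point (between the pads) lies 19 mm behind it; z points along the fingers, y is the direction in which the jaws open and shut (so a half turn about z gives the same grasp; the last joint's range is limited). The gripper opens to 92 mm and grips with 3 to 60 N. Pads are 19 mm wide; open, the fingers measure 130 mm over their backs; the gripper's body (75 mm by 190 mm) begins 47 mm behind the grasp point.
Start: joints at [-1.437, 0.342, 1.524, -0, 1.275, -0.146], TCP at [0.145, -0.505, 0.227] pointing down, gripper open.
Joint ranges: [-2.53, 2.53], [-0.77, 2.02], [0.04, 2.7], [-1, 4.14], [0.28, 2.66], [-3.11, 3.11]. Speed limits (rad/s): [2.57, 2.57, 3.14, 3.14, 3.14, 3.14].

### API

Orientations are given as [roll, pitch, yaw] about the fixed x, y, z axes, in that order (R = Rz(yaw) Ry(pitch) Rx(roll)).
In Python, from cell import observe, read_camera, camera_info, hand_in gives the robot as it stands.
- The arm moves only by the tool jog_arm, never from a script. Its argument "rows" is one flat list of numbers, 5 for each row, row after row: the finger opening in mm, from 0 to 91.8, then the shift along the tool's x, y, z in mm, then the turn about the tool's z in degrees. In form: [gripper, tx, ty, tz, roll, gripper, tx, ty, tz, roll, ...]. A call has 1 to 20 rows; each row shifts and turns the commanded pose from where the row before left it, along the tool's axes as they then stand; what a row does not reach is not made up. A row lasts 1/10 s, in which the tool goes at most 50 mm and 8.59 degrees, less where a joint would pass 70% of its speed; a pose out of reach is approached as far as the arm can. A call with a gripper value outside its range is refused whole. The fingers move at their own pace and stop on an object; "grip_force" is the grip in N (left out, the last holds). Time passes only in rows, so rows that do not move let the fingers close. It gives the time, the measured TCP pose, the force and the opening at its end, in the units of the state.
- observe(): the state, without advancing time (a new reading comes with each control period).
- read_camera(name): name is "scene" or "side" or "wrist"; returns (picture, depth): 400x640x3 uint8, red, green, blue; 400x640 float32, m along the optical axis (not along the pixel's ray), 0 where there is no reading.
- camera_info(name): a dict with "fx", "fy", "cx", "cy" (pixels), "distortion" ([k1, k2, p1, p2, k3] as OpenCV has them; the pictures are not rectified), "extrinsics" (4x4, takes a point from camera to world coordinates); the wrist camera has in their place "tool_from_camera" (4x4, takes a point from camera to tool coordinates, whose origin is the TCP and whose axes are the flange's). Camera axes: x right, y up, looking along -z (the intrinsics and any distortion apply to the point x, -y, -z); pixel columns grow to the right and rows downward; lengths in m; the calibration is good to about 2 mm. A picture is of the moment at which its call begins: read the wrist's pose just before it. camera_info takes no time and is no camera call.
- hand_in(): hands the job in, once; it reports no verdict.
The state is a dict: "time": time; "qpos": joint angles; "qvel": joint speeds; "joint_efforts": joint torques, N m; "tool_pos": TCP position; "tool_rot": TCP orientation; "contact_force": force on the tool from outside, world axes, zero at the start; "torque": the same for the moment, N m; "opening": finger opening in m.
Only numpy, scipy, OpenCV 4.12 (cv2) and the standard library are available. Lean on these libraries where they do the work, as an engineer would, in place of code of your own. Each camera call takes 0.05 s, during which the arm holds its last target. There are 200 camera calls.

### The job

Load the three conical flasks into the steel carrier: stand each one upright inside the rubber ring made for its size (smallest flask in the smallest ring, middle in the middle, largest in the largest), setting it down rather than dropping it, and let go. Leave the straight-sided bottle, the round-bodied flask and the beaker standing where they are, and do not tip any glass over.

Things in the scene. Friction and masses are not known exactly. Their poses are not given: they have to be found in the camera images.
- flask_small: The smallest conical flask, stoppered, opaque amber glass, loose, upright on the bench at the start: flat round base 42 mm in diameter, body tapering in a straight cone up to the neck at 50 mm, total height 95 mm, about 80 g. Its top 45 mm is a straight round column 26 mm in diameter (28 mm of amber neck, then a 17 mm white stopper fixed in it), which is where to hold it. Origin: centre of the underside; z up along its axis; round, so its yaw means nothing.
- flask_medium: The middle-sized conical flask, stoppered, opaque amber glass, loose, upright on the bench at the start: flat round base 60 mm in diameter, body tapering in a straight cone up to the neck at 65 mm, total height 110 mm, about 130 g. Its top 45 mm is a straight round column 26 mm in diameter (28 mm of amber neck, then a 17 mm white stopper fixed in it), which is where to hold it. Origin: centre of the underside; z up along its axis; round, so its yaw means nothing.
- flask_large: The largest conical flask, stoppered, opaque amber glass, loose, upright on the bench at the start: flat round base 80 mm in diameter, body tapering in a straight cone up to the neck at 83 mm, total height 128 mm, about 200 g. Its top 45 mm is a straight round column 26 mm in diameter (28 mm of amber neck, then a 17 mm white stopper fixed in it), which is where to hold it. Origin: centre of the underside; z up along its axis; round, so its yaw means nothing.
- ring_small: The smallest black rubber seat ring, fixed on the carrier's floor: inner diameter 58 mm, wall 5 mm thick, 12 mm high, open in the middle, so that a flask inside it stands on the carrier's floor. Origin: centre of the ring's underside, level with the carrier's floor (4 mm above the bench); z up.
- ring_medium: The middle-sized black rubber seat ring, fixed on the carrier's floor: inner diameter 76 mm, wall 5 mm thick, 12 mm high, open in the middle, so that a flask inside it stands on the carrier's floor. Origin: centre of the ring's underside, level with the carrier's floor (4 mm above the bench); z up.
- ring_large: The largest black rubber seat ring, fixed on the carrier's floor: inner diameter 96 mm, wall 5 mm thick, 12 mm high, open in the middle, so that a flask inside it stands on the carrier's floor. Origin: centre of the ring's underside, level with the carrier's floor (4 mm above the bench); z up.
- carrier: The flask carrier: shallow open steel tray, 205 mm (its x) by 220 mm (its y), walls 4 mm thick and 25 mm high, floor 4 mm thick, a small bar handle on each y end; it stands fixed on the bench and carries the three rings in a triangle (about 105 mm apart, any order). Origin: centre of its underside; z up.
- bottle: Look-alike that stays: straight-sided amber bottle, 60 mm in diameter, total height 110 mm, with the same 26 mm neck and white stopper as the flasks. Loose. Origin: centre of its underside; z up.
- round_flask: Look-alike that stays: round-bodied (ball-shaped) amber flask with a flat foot, 72 mm across its belly, total height 115 mm, with the same 26 mm neck and white stopper. Loose. Origin: centre of its underside; z up.
- beaker: Bystander: small open grey beaker, 52 mm in diameter at the rim, 55 mm high, empty, loose. Origin: centre of its underside; z up.

How it is judged:
By the outcome, as a careful person would: the job done as asked, in the order asked, and still so for the second after the job is handed in, with the robot touching nothing.
It also fails if it takes over 104 s, if anything falls off the work surface, if the arm or the gripper's body presses on something with over 40 N, if the wrist force passes 120 N, or if a joint passes its speed limit or range.

## Working session

There is one attempt and no reset: what is moved stays moved. The work goes in short steps, Python scripts to look and compute and a tool call to move; the robot and the scene stay as the last step left them, time stands still between calls to the robot, and variables do not carry over. Pictures are saved under pics/ and viewed, about 12 in all and at most 16, crops included, and the job is handed in when it is done.

Besides the shell and the picture viewer there is one more tool, called by a JSON object that holds its "op" and its "data", one argument or row to a line. jog_arm: Moves the arm, as the interface text tells. Its arguments: {"type":"object","properties":{"rows":{"type":"array","items":{"type":"number"}},"grip_force":{"type":"number"}},"required":["rows"]}

```bash
mkdir -p pics; ls; python3 - <<'E'
from cell import *
import cv2, numpy as np
for n in ("scene","side"):
    p,d=read_camera(n); np.savez(f"{n}0.npz",p=p,d=d)
    cv2.imwrite(f"pics/{n}0.png",p[:,:,::-1]); i=camera_info(n); print(n,i,(d>0).mean())
print(camera_info("wrist")); print(observe())
E
```

```text
pics
scene {'fx': 503.53292316168177, 'fy': 503.53292316168177, 'cx': 319.86064854696417, 'cy': 206.14282872120802, 'distortion': array([0.05496628, 0.        , 0.        , 0.        , 0.        ]), 'extrinsics': array([[-0.28207191, -0.76818319,  0.57474344,  1.33638795],
       [ 0.95930302, -0.23404948,  0.15798277,  0.26005091],
       [ 0.0131587 ,  0.59591562,  0.80293924,  1.0723936 ],
       [ 0.        ,  0.        ,  0.        ,  1.        ]])} 0.996140625
side {'fx': 422.7994683540678, 'fy': 422.7994683540678, 'cx': 317.1738571434781, 'cy': 199.36317590728663, 'distortion': array([-0.04843499,  0.        ,  0.        ,  0.        ,  0.        ]), 'extrinsics': array([[ 0.98740144,  0.11326548, -0.11049584,  0.44876719],
       [-0.15779628,  0.65284595, -0.7408728 , -0.7250635 ],
       [-0.01177855,  0.7489747 ,  0.6624939 ,  0.76954045],
       [ 0.        ,  0.        ,  0.        ,  1.        ]])} 0.9958828125
{'fx': 275.56863030639704, 'fy': 275.56863030639704, 'cx': 319.8274739001129, 'cy': 200.2067465463396, 'distortion': array([-0.00238031,  0.        ,  0.        
[... 355 characters left out ...]
000e+00,
         1.00000000e+00]])}
{'time': 0.1, 'qpos': array([-1.43701312e+00,  3.42654297e-01,  1.52486547e+00,  8.69010161e-06,
        1.27543111e+00, -1.46011021e-01]), 'qvel': array([ 0.00103664,  0.00065406, -0.002416  ,  0.00107405,  0.00023392,
        0.00052517]), 'joint_efforts': array([ 1.74048026e-03, -4.32003164e+01, -2.44694585e+01,  7.19188456e-02,
        5.26377093e-02, -4.17495517e-05]), 'tool_pos': array([ 0.14495456, -0.50423146,  0.22613338]), 'tool_rot': array([-3.14025009e+00, -2.05833999e-04,  2.79791556e-01]), 'contact_force': array([ 0.67084918, -0.0668445 , -0.04607001]), 'torque': array([ 0.00574237,  0.01590937, -0.02077974]), 'opening': 0.09194569044308838}
```

View pics/scene0.png

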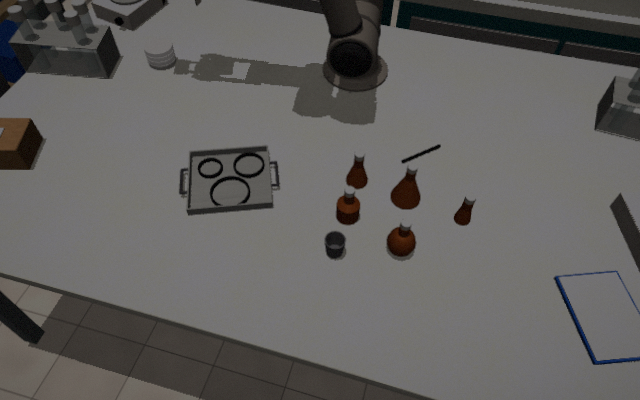

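View pics/side0.png

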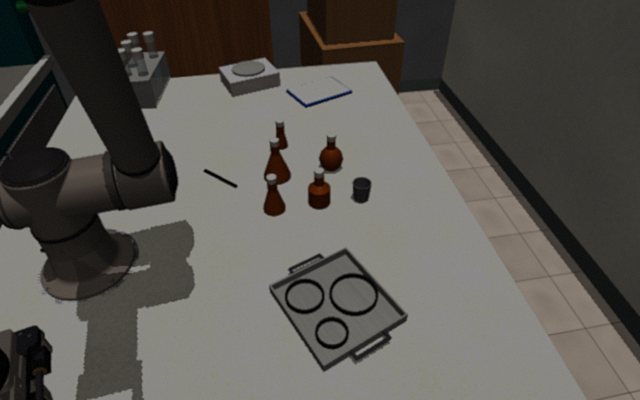

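The scene view shows the medium cone at about (357,172), the large at (406,188) and the small at (464,211). The bottle is at (347,206), the round flask at (401,240) and the beaker at (335,244). The rings are small (210,168), medium (249,164) and large (230,191). The side view agrees.

```bash
cat > h.py <<'E'
import numpy as np, cv2
from cell import *
def pix2cam(i,uv):
    K=np.array([[i['fx'],0,i['cx']],[0,i['fy'],i['cy']],[0,0,1]])
    n=cv2.undistortPoints(np.float64(uv).reshape(-1,1,2),K,i['distortion'])[:,0]
    return np.c_[n[:,0],-n[:,1],-np.ones(len(n))]
def plane(i,T,uv,z):
    r=pix2cam(i,uv)@T[:3,:3].T; o=T[:3,3]
    return o+r*((z-o[2])/r[:,2])[:,None]
def cloud(i,T,d):
    v,u=np.mgrid[:400,:640]
    c=pix2cam(i,np.c_[u.ravel(),v.ravel()])*d.ravel()[:,None]
    return (c@T[:3,:3].T+T[:3,3]).reshape(400,640,3)
E
python3 - <<'E'
from h import *
from scipy.optimize import least_squares
for n in("scene","side"):
    f=np.load(n+"0.npz");p,d=f['p'],f['d'];i=camera_info(n);T=i['extrinsics'];X=cloud(i,T,d)
    hsv=cv2.cvtColor(p,cv2.COLOR_RGB2HSV)
    inb=(X[...,0]>.25)&(X[...,0]<.85)&(abs(X[...,1])<.45)&(X[...,2]<.2)
    print(n,"bench z",np.median(X[inb][:,2]))
    m=(inb&(X[...,2]>.03)).astype(np.uint8)
    k,l,s,c=cv2.connectedComponentsWithStats(m)
    for j in range(1,k):
        if s[j,4]<60: continue
        P=X[l==j]; h=P[:,2].max(); q=(l==j)
        w=q&(hsv[...,1]<90)&(X[...,2]>h-.02)
        top=P[P[:,2]>np.percentile(P[:,2],99)-.004]
        # neck column fit
        N=P[(P[:,2]>h-.040)&(P[:,2]<h-.006)]
        r=least_squares(lambda a:np.hypot(N[:,0]-a[0],N[:,1]-a[1])-.013,N[:,:2].mean(0)+0.0,loss='soft_l1',f_scale=.002)
        print("obj px",c[j].round(),"n",s[j,4],"h",h.round(3),"topmean",top.mean(0).round(3),"fit",r.x.round(4),"mid",((P[:,:2].min(0)+P[:,:2].max(0))/2).round(3),"width",s[j,2])
    # rings: dark pixels at z~.016
    g=p.max(2); m=(inb&(g<45)&(X[...,2]<.03)).astype(np.uint8)
    k,l,s,c=cv2.connectedComponentsWithStats(m)
    for j in range(1,k):
        if s[j,4]<60: continue
        v,u=np.where(l==j); Q=plane(i,T,np.c_[u,v],.016)[:,:2]
        r=least_squares(lambda a:np.hypot(Q[:,0]-a[0],Q[:,1]-a[1])-a[2],[*Q.mean(0),.04],loss='soft_l1',f_scale=.003)
        print("ring px",c[j].round(),len(u),r.x.round(4))
E
```

```text
scene bench z 0.0005954846759215204
obj px [357. 167.] n 345 h 0.116 topmean [0.457 0.12  0.111] fit [0.4555 0.1192] mid [0.465 0.12 ] width 18
obj px [408. 185.] n 611 h 0.132 topmean [0.477 0.26  0.129] fit [0.475  0.2601] mid [0.486 0.259] width 26
obj px [348. 204.] n 548 h 0.114 topmean [0.58  0.125 0.111] fit [0.5782 0.1248] mid [0.583 0.125] width 24
obj px [467. 206.] n 272 h 0.101 topmean [0.503 0.412 0.097] fit [0.5013 0.4129] mid [0.504 0.413] width 18
obj px [402. 238.] n 764 h 0.121 topmean [0.639 0.276 0.116] fit [0.6381 0.2752] mid [0.642 0.275] width 31
obj px [334. 241.] n 277 h 0.059 topmean [0.696 0.125 0.056] fit [0.6895 0.1193] mid [0.693 0.122] width 22
ring px [421. 153.] 119 [ 99.9121 101.3805 141.9212]
ring px [231. 160.] 612 [ 0.5549 -0.2337  0.0967]
ring px [210. 168.] 187 [ 0.5416 -0.2744  0.0313]
ring px [276. 174.] 64 [ 0.5462 -0.1843  0.1016]
ring px [182. 182.] 75 [ 0.5374 -0.1665  0.1777]
ring px [357. 182.] 140 [0.4596 0.121  0.0229]
ring px [229. 187.] 232 [ 0.6048 -0.19    0.05  ]
ring px [404. 201.] 164 [0.4835 0.2601 0.0331]
ring px [230. 208.] 3
[... 471 characters left out ...]
obj px [319. 187.] n 516 h 0.113 topmean [0.58  0.122 0.11 ] fit [0.5811 0.1248] mid [0.581 0.119] width 23
obj px [362. 186.] n 269 h 0.058 topmean [0.697 0.122 0.055] fit [0.6969 0.1225] mid [0.696 0.12 ] width 19
ring px [330. 167.] 85 [0.639  0.267  0.0236]
ring px [220. 178.] 95 [ 8.8337  8.6308 11.9462]
ring px [360. 198.] 102 [0.6903 0.1056 0.0139]
ring px [319. 203.] 151 [0.5791 0.1167 0.0241]
ring px [274. 209.] 141 [0.4571 0.1057 0.0219]
ring px [347. 284.] 940 [ 0.5704 -0.1748  0.0813]
ring px [305. 262.] 72 [ 0.5938 -0.289   0.2144]
ring px [304. 296.] 340 [ 0.498  -0.1849  0.04  ]
ring px [349. 341.] 631 [ 0.567  -0.2155  0.1209]
ring px [331. 333.] 307 [ 0.5393 -0.2815  0.0311]
```

{"op": "jog_arm", "data": {
  "rows": [91, 0, 0, -27, 8, 91, 0, 0, -27, 8, 91, 29, -18, 0, 0, 91, 29, -18, 0, 0, 91, 29, -18, 0, 0, 91, 29, -18, 0, 0, 91, 29, -18, 0, 0, 91, 29, -18, 0, 0, 91, 29, -18, 0, 0, 91, 29, -18, 0, 0, 91, 29, -18, 0, 0, 91, 29, -18, 0, 0, 91, 29, -18, 0, 0, 91, 29, -18, 0, 0, 91, 29, -18, 0, 0, 91, 29, -18, 0, 0, 91, 29, -18, 0, 0, 91, 0, 0, 0, 0, 91, 0, 0, 0, 0]
}}

```text
time: 2.0
tool_pos: [0.5799, -0.2338, 0.2798]
tool_rot: [-3.141, 0.002, 0.002]
contact_force: [0.1, -0.9, 0.5]
opening: 0.0906
```

```bash
cat >> h.py <<'E'
from scipy.spatial.transform import Rotation as Rn
def wrist(tag):
    s=observe(); p,d=read_camera("wrist"); i=camera_info("wrist")
    W=np.eye(4); W[:3,:3]=Rn.from_euler('xyz',s['tool_rot']).as_matrix(); W[:3,3]=s['tool_pos']
    T=W@i['tool_from_camera']; np.savez(tag+".npz",p=p,d=d,T=T); cv2.imwrite(f"pics/{tag}.png",p[:,:,::-1]); 
    print(s['tool_pos'].round(4),s['tool_rot'].round(4)); return p,d,i,T
E
python3 - <<'E'
from h import *
wrist("w1")
E
```

```text
[ 0.5799 -0.2338  0.2798] [-3.1412e+00  1.7000e-03  2.0000e-03]
```

View pics/w1.png

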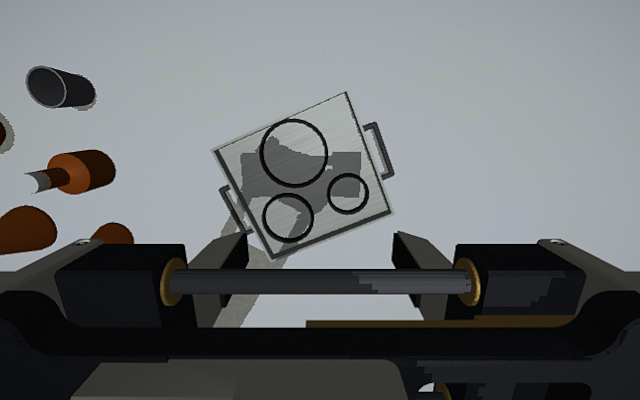

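The wrist view shows all three rings clearly: large (293,152), medium (288,217) and small (348,193).

```bash
python3 - <<'E'
from h import *
from scipy.optimize import least_squares
i=camera_info("wrist")
def fit(p,i,T,seeds):
    g=p.max(2); C=[]
    for n,(x0,y0),rm in seeds:
        v,u=np.where(g<55); Q=plane(i,T,np.c_[u,v],.016)[:,:2]
        c=np.array([x0,y0])
        for w in(.014,.009,.006):
            r=np.hypot(*(Q-c).T); S=Q[abs(r-rm)<w]
            f=least_squares(lambda a:np.hypot(S[:,0]-a[0],S[:,1]-a[1])-a[2],[*c,rm],loss='soft_l1',f_scale=.002); c=f.x[:2]
        print(n,f.x.round(4),len(S)); C.append(c)
    print([round(float(np.hypot(*(C[a]-C[b]))),4) for a,b in((0,1),(0,2),(1,2))])
sd=[("small",(.541,-.277),.0315),("med",(.498,-.185),.0405),("large",(.605,-.19),.0505)]
f=np.load("w1.npz"); fit(f['p'],i,f['T'],sd)
for n in("scene","side"):
    f=np.load(n+"0.npz");j=camera_info(n); print(n); fit(f['p'],j,j['extrinsics'],sd)
E
```

```text
small [ 0.5418 -0.2784  0.0308] 434
med [ 0.5006 -0.1825  0.0397] 578
large [ 0.6045 -0.1949  0.0496] 719
[0.1044, 0.1045, 0.1046]
scene
small [ 0.5413 -0.2744  0.0314] 193
med [ 0.4997 -0.1778  0.0405] 253
large [ 0.6067 -0.1893  0.0507] 304
[0.1052, 0.1073, 0.1075]
side
small [ 0.5393 -0.2816  0.0312] 340
med [ 0.4981 -0.1848  0.0401] 389
large [ 0.6034 -0.1969  0.0504] 490
[0.1052, 0.1062, 0.1061]
```

{"op": "jog_arm", "data": {
  "rows": [70, -10, -33, 0, 0, 70, -10, -33, 0, 0, 70, -10, -33, 0, 0, 70, -10, -33, 0, 0, 70, -10, -33, 0, 0, 70, -10, -33, 0, 0, 70, -10, -33, 0, 0, 70, -10, -33, 0, 0, 70, -10, -33, 0, 0, 70, -10, -33, 0, 0, 70, -10, -33, 0, 0, 70, -10, -33, 0, 0, 70, -10, -33, 0, 0, 70, -10, -33, 0, 0, 70, -10, -33, 0, 0, 70, 0, 0, 0, 0, 70, 0, 0, 0, 0]
}}

```text
time: 3.75
tool_pos: [0.4294, 0.2599, 0.2808]
tool_rot: [3.141, -0.0, 0.001]
contact_force: [-0.1, -0.8, -0.3]
opening: 0.0698
```

```bash
python3 - <<'E'
from h import *
wrist("w2")
E
```

```text
[0.4294 0.2599 0.2808] [ 3.1409e+00 -2.0000e-04  1.0000e-03]
```

View pics/w2.png

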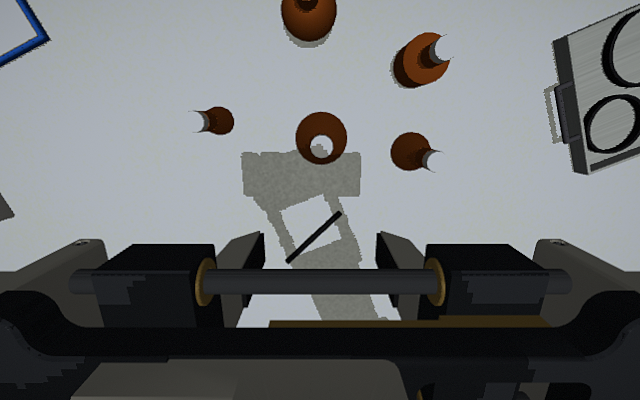

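The wrist view shows the small flask's stopper at about (203,121), the large at (320,147) and the medium at (432,160). The bottle is at (420,60) and the round flask at (309,18).

```bash
python3 - <<'E'
from h import *
i=camera_info("wrist"); f=np.load("w2.npz"); p,d,T=f['p'],f['d'],f['T']; X=cloud(i,T,d)
print("bench",np.median(X[60:200,150:500,2]))
for n,(u,v),h in(("small",(203,121),.095),("large",(320,147),.128),("med",(432,160),.11)):
    R=X[v-30:v+31,u-35:u+36].reshape(-1,3); P=R[abs(R[:,2]-h)<.003]
    vv,uu=np.where(abs(X[...,2]-h)<.003); k=(abs(uu-u)<35)&(abs(vv-v)<30); uv=np.c_[uu[k],vv[k]].astype(np.float32)
    (c,r)=cv2.minEnclosingCircle(uv); pc=plane(i,T,[c],h)[0]
    print(n,len(P),"max",R[:,2].max().round(4),"mean",P.mean(0).round(4),"mid",((P.min(0)+P.max(0))/2).round(4),"size",np.ptp(P,0).round(4),"circ",np.round(c,1),r,pc.round(4))
E
```

```text
bench 0.00038919407553034135
small 374 max 0.4389 mean [0.503  0.4105 0.0951] mid [0.5029 0.4111 0.0946] size [0.0244 0.0252 0.0052] circ [193.6 121.3] 11.448948860168457 [0.5033 0.4102 0.095 ]
large 417 max 0.4389 mean [0.4769 0.2574 0.128 ] mid [0.4763 0.2574 0.1276] size [0.0255 0.0247 0.0049] circ [321.1 146.3] 11.711015701293945 [0.4769 0.2573 0.128 ]
med 362 max 0.4389 mean [0.4571 0.1194 0.11  ] mid [0.4567 0.1188 0.1097] size [0.0254 0.0246 0.0054] circ [436.1 161.9] 11.293671607971191 [0.4567 0.1194 0.11  ]
```

{"op": "jog_arm", "data": {
  "rows": [70, 14, -30, 0, 0, 70, 15, -30, 0, 0, 70, 15, -30, 0, 0, 70, 15, -30, 0, 0, 70, 15, -30, 0, 0, 70, 0, -1, 30, 0, 70, 0, 0, 30, 0, 70, 0, 0, 30, 0, 70, 0, 0, 30, 0, 70, 0, 0, 30, 0, 70, 0, 0, 30, 0, 70, 0, 0, 25, 0, 70, 0, 0, 16, 0, 70, 0, 0, 0, 0, 70, 0, 0, 0, 0],
  "grip_force": 25
}}

```text
time: 5.3
tool_pos: [0.5045, 0.4104, 0.0601]
tool_rot: [3.141, -0.0, -0.001]
contact_force: [-1.0, -0.6, 1.2]
opening: 0.0702
```

{"op": "jog_arm", "data": {
  "rows": [40, 0, 0, 0, 0, 35, 0, 0, 0, 0, 30, 0, 0, 0, 0, 20, 0, 0, 0, 0, 15, 0, 0, 0, 0, 15, 0, 0, 0, 0, 15, 0, 0, 0, 0, 15, 0, 0, 0, 0]
}}

```text
time: 6.1
tool_pos: [0.5035, 0.4116, 0.0597]
tool_rot: [3.142, 0.0, 0.001]
contact_force: [-0.5, 0.5, 0.1]
opening: 0.0252
```

{"op": "jog_arm", "data": {
  "rows": [15, 0, 0, -8, 0, 15, 0, 0, -16, 0, 15, 0, 0, -24, 0, 15, 0, 0, -28, 0, 15, 0, 0, -28, 0, 15, 0, 0, -28, 0, 15, 0, 0, -20, 0, 15, 0, 0, -8, 0, 15, 0, 6, 0, 0, 15, 0, 14, 0, 0, 15, 2, 22, 0, 0, 15, 2, 28, 0, 0, 15, 2, 30, 0, 0, 15, 2, 30, 0, 0, 15, 2, 30, 0, 0, 15, 2, 30, 0, 0, 15, 2, 30, 0, 0, 15, 2, 30, 0, 0]
}}

```text
time: 7.9
tool_pos: [0.5184, 0.1592, 0.2181]
tool_rot: [3.141, 0.003, -0.0]
contact_force: [0.5, 0.0, -1.9]
opening: 0.0254
```

{"op": "jog_arm", "data": {
  "rows": [15, 2, 30, 0, 0, 15, 2, 30, 0, 0, 15, 2, 30, 0, 0, 15, 2, 30, 0, 0, 15, 2, 30, 0, 0, 15, 2, 30, 0, 0, 15, 2, 30, 0, 0, 15, 2, 30, 0, 0, 15, 2, 30, 0, 0, 15, 2, 30, 0, 0, 15, 1, 30, 0, 0, 15, 0, 30, 0, 0, 15, 0, 30, 0, 0, 15, 0, 26, 0, 0, 15, 0, 16, 0, 0, 15, 0, 8, 0, 0, 15, 0, 0, 0, 0, 15, 0, 0, 0, 0]
}}

```text
time: 9.7
tool_pos: [0.5407, -0.2774, 0.2195]
tool_rot: [-3.141, 0.001, 0.001]
contact_force: [1.1, -0.9, -0.9]
opening: 0.0255
```

{"op": "jog_arm", "data": {
  "rows": [15, 0, 1.5, 10, 0, 15, 0, 0, 20, 0, 15, 0, 0, 25, 0, 15, 0, 0, 25, 0, 15, 0, 0, 25, 0, 15, 0, 0, 20, 0, 15, 0, 0, 10, 0, 15, 0, 0, 5, 0, 15, 0, 0, 0, 0, 15, 0, 0, 0, 0]
}}

```text
time: 10.7
tool_pos: [0.5415, -0.2801, 0.0807]
tool_rot: [3.141, -0.001, 0.001]
contact_force: [-0.3, -0.3, -0.6]
opening: 0.0257
```

```bash
python3 - <<'E'
from h import *
a,d,i,T=wrist("w3"); b,_=read_camera("side"); c,_=read_camera("scene")
r=lambda x:cv2.resize(x,(390,300),interpolation=cv2.INTER_CUBIC)
cv2.imwrite("pics/w3c.png",np.hstack([r(b[230:380,230:425]),r(c[120:220,165:295])])[:,:,::-1])
E
```

```text
[ 0.5415 -0.2801  0.0807] [ 3.1405e+00 -1.4000e-03  8.0000e-04]
```

View pics/w3c.png

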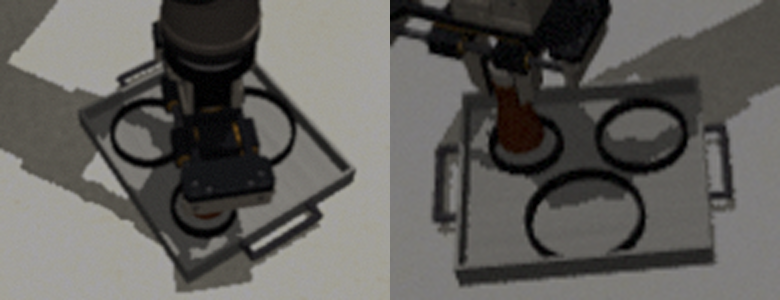

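The crops show the small flask hanging just above the small ring with its base inside the outline, so I'm lowering it.

{"op": "jog_arm", "data": {
  "rows": [15, 0, 0, 5, 0, 15, 0, 0, 5, 0, 15, 0, 0, 3, 0, 15, 0, 0, 2, 0, 15, 0, 0, 1, 0, 15, 0, 0, 0, 0, 15, 0, 0, 0, 0]
}}

```text
time: 11.55
tool_pos: [0.541, -0.28, 0.0637]
tool_rot: [3.141, -0.0, 0.001]
contact_force: [1.4, -0.5, -0.6]
opening: 0.0253
```

{"op": "jog_arm", "data": {
  "rows": [15, 0, 0, 0.5, 0, 15, 0, 0, 0.5, 0, 15, 0, 0, 0, 0, 15, 0, 0, 0, 0]
}}

```text
time: 11.95
tool_pos: [0.5411, -0.28, 0.0636]
tool_rot: [3.141, -0.001, 0.001]
contact_force: [-1.9, 1.1, 5.5]
opening: 0.0252
```

Contact is 5.5 N upward, so the flask is seated. Releasing and rising.

{"op": "jog_arm", "data": {
  "rows": [30, 0, 0, 0, 0, 40, 0, 0, 0, 0, 55, 0, 0, 0, 0, 65, 0, 0, 0, 0, 65, 0, 0, 0, 0, 65, 0, 0, 0, 0, 65, 0, 0, -15, 0, 65, 0, 0, -30, 0, 65, 0, 0, -40, 0, 65, 0, 0, -40, 0, 65, 0, 0, -40, 0, 65, 0, 0, 0, 0, 65, 0, 0, 0, 0]
}}

```text
time: 13.25
tool_pos: [0.5411, -0.28, 0.2286]
tool_rot: [3.14, -0.002, 0.001]
contact_force: [-0.4, 0.2, -0.8]
opening: 0.0648
```

```bash
python3 - <<'E'
from h import *
wrist("w4")
E
```

```text
[ 0.5411 -0.28    0.2286] [ 3.1403e+00 -1.7000e-03  5.0000e-04]
```

View pics/w4.png

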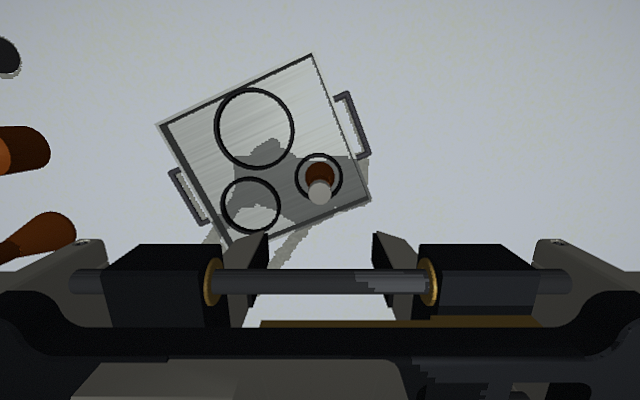

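The small flask stands upright in the small ring, with its base centred at (319,175). Next the medium flask.

{"op": "jog_arm", "data": {
  "rows": [65, -7, -33, 0, 0, 65, -7, -33, 0, 0, 65, -7, -33, 0, 0, 65, -7, -33, 0, 0, 65, -7, -33, 0, 0, 65, -7, -33, 0, 0, 65, -7, -33, 0, 0, 65, -7, -33, 0, 0, 65, -7, -33, 0, 0, 65, -7, -33, 0, 0, 65, -7, -33, 0, 0, 65, -7, -36, 0, 0, 65, 0, 0, 0, 0, 65, 0, 0, 0, 0]
}}

```text
time: 14.7
tool_pos: [0.4559, 0.1195, 0.2264]
tool_rot: [3.141, 0.003, 0.003]
contact_force: [-0.5, -0.2, -0.9]
opening: 0.0647
```

{"op": "jog_arm", "data": {
  "rows": [65, 0, 0, 20, 0, 65, 0, 0, 30, 0, 65, 0, 0, 30, 0, 65, 0, 0, 30, 0, 65, 0, 0, 26, 0, 65, 0, 0, 20, 0, 65, 0, 0, 0, 0, 65, 0, 0, 0, 0]
}}

```text
time: 15.5
tool_pos: [0.4567, 0.1182, 0.0715]
tool_rot: [3.141, 0.001, -0.001]
contact_force: [-0.3, 0.2, 1.2]
opening: 0.0651
```

{"op": "jog_arm", "data": {
  "rows": [40, 0, 0, 0, 0, 35, 0, 0, 0, 0, 30, 0, 0, 0, 0, 20, 0, 0, 0, 0, 15, 0, 0, 0, 0, 15, 0, 0, 0, 0, 15, 0, 0, 0, 0, 15, 0, 0, 0, 0]
}}

```text
time: 16.3
tool_pos: [0.4567, 0.1191, 0.0718]
tool_rot: [3.142, -0.0, 0.001]
contact_force: [-0.7, -0.1, 2.2]
opening: 0.0256
```

{"op": "jog_arm", "data": {
  "rows": [15, 0, 0, -8, 0, 15, 0, 0, -16, 0, 15, 0, 0, -24, 0, 15, 0, 0, -28, 0, 15, 0, 0, -28, 0, 15, 0, 0, -28, 0, 15, 0, 0, -20, 0, 15, 0, 0, -8, 0, 15, 2, 8, 0, 0, 15, 4, 20, 0, 0, 15, 4, 30, 0, 0, 15, 4, 30, 0, 0, 15, 4, 30, 0, 0, 15, 4, 30, 0, 0, 15, 4, 30, 0, 0, 15, 4, 30, 0, 0, 15, 4, 30, 0, 0]
}}

```text
time: 18.0
tool_pos: [0.49, -0.1205, 0.23]
tool_rot: [-3.141, 0.003, 0.0]
contact_force: [-0.3, -0.2, -1.1]
opening: 0.0254
```

{"op": "jog_arm", "data": {
  "rows": [15, 4, 30, 0, 0, 15, 4, 20, 0, 0, 15, 0, 10, 0, 0, 15, 0, 4, 0, 0, 15, 0, 0, 0, 0, 15, 0, 0, 0, 0]
}}

```text
time: 18.6
tool_pos: [0.4986, -0.182, 0.2315]
tool_rot: [-3.141, 0.0, 0.001]
contact_force: [0.7, 0.2, -1.8]
opening: 0.0255
```

{"op": "jog_arm", "data": {
  "rows": [15, 0, 1, 10, 0, 15, 0, 0, 20, 0, 15, 0, 0, 25, 0, 15, 0, 0, 25, 0, 15, 0, 0, 25, 0, 15, 0, 0, 17, 0, 15, 0, 0, 10, 0, 15, 0, 0, 5, 0, 15, 0, 0, 0, 0, 15, 0, 0, 0, 0]
}}

```text
time: 19.6
tool_pos: [0.4993, -0.1841, 0.0954]
tool_rot: [3.141, -0.001, 0.001]
contact_force: [0.2, 0.2, -1.7]
opening: 0.0253
```

```bash
python3 - <<'E'
from h import *
b,_=read_camera("side"); c,_=read_camera("scene")
r=lambda x:cv2.resize(x,(390,300),interpolation=cv2.INTER_CUBIC)
cv2.imwrite("pics/m1c.png",np.hstack([r(b[230:380,230:425]),r(c[120:220,165:295])])[:,:,::-1])
E
```

```text
(no output)
```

View pics/m1c.png

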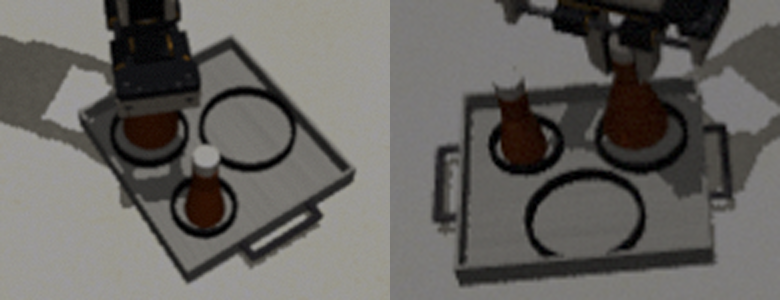

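The medium flask hangs centred over the medium ring, about 7 mm above the ring top, and the small one stands in its own ring. Lowering 20 mm to contact.

{"op": "jog_arm", "data": {
  "rows": [15, 0, 0, 5, 0, 15, 0, 0, 5, 0, 15, 0, 0, 5, 0, 15, 0, 0, 3, 0, 15, 0, 0, 1.5, 0, 15, 0, 0, 0.5, 0, 15, 0, 0, 0, 0, 15, 0, 0, 0, 0]
}}

```text
time: 20.5
tool_pos: [0.4988, -0.1838, 0.0759]
tool_rot: [3.141, -0.0, 0.001]
contact_force: [-4.3, 1.8, 11.0]
opening: 0.0254
```

{"op": "jog_arm", "data": {
  "rows": [15, 0, 0, -0.3, 0, 30, 0, 0, 0, 0, 40, 0, 0, 0, 0, 55, 0, 0, 0, 0, 65, 0, 0, 0, 0, 65, 0, 0, 0, 0, 65, 0, 0, 0, 0, 65, 0, 0, -15, 0, 65, 0, 0, -30, 0, 65, 0, 0, -40, 0, 65, 0, 0, -40, 0, 65, 0, 0, -35, 0, 65, 0, 0, 0, 0, 65, 0, 0, 0, 0]
}}

```text
time: 21.9
tool_pos: [0.4989, -0.1839, 0.2355]
tool_rot: [3.141, -0.001, 0.001]
contact_force: [-1.2, -0.2, 0.7]
opening: 0.065
```

```bash
python3 - <<'E'
from h import *
b,_=read_camera("side"); c,_=read_camera("scene")
r=lambda x:cv2.resize(x,(390,300),interpolation=cv2.INTER_CUBIC)
cv2.imwrite("pics/m2c.png",np.hstack([r(b[230:380,230:425]),r(c[120:220,165:295])])[:,:,::-1])
E
```

```text
(no output)
```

View pics/m2c.png

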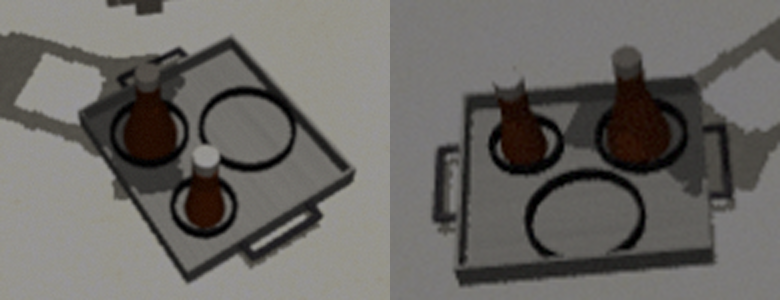

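Both flasks stand upright in their rings. Now the large flask.

{"op": "jog_arm", "data": {
  "rows": [65, -2, -34, 0, 0, 65, -2, -34, 0, 0, 65, -2, -34, 0, 0, 65, -2, -34, 0, 0, 65, -2, -34, 0, 0, 65, -2, -34, 0, 0, 65, -2, -34, 0, 0, 65, -2, -34, 0, 0, 65, -2, -34, 0, 0, 65, -2, -34, 0, 0, 65, -2, -34, 0, 0, 65, 0, -34, 0, 0, 65, 0, -33, 0, 0, 65, 0, 0, 0, 0, 65, 0, 0, 0, 0]
}}

```text
time: 23.5
tool_pos: [0.4758, 0.2571, 0.2333]
tool_rot: [3.14, 0.003, 0.002]
contact_force: [0.7, -0.1, 0.1]
opening: 0.0648
```

{"op": "jog_arm", "data": {
  "rows": [65, 0, 0, 20, 0, 65, 0, 0, 30, 0, 65, 0, 0, 30, 0, 65, 0, 0, 30, 0, 65, 0, 0, 20, 0, 65, 0, 0, 15, 0, 65, 0, 0, 0, 0, 65, 0, 0, 0, 0]
}}

```text
time: 24.3
tool_pos: [0.4767, 0.2561, 0.09]
tool_rot: [3.141, 0.001, -0.001]
contact_force: [0.1, 0.0, 0.1]
opening: 0.065
```

{"op": "jog_arm", "data": {
  "rows": [40, 0, 0, 0, 0, 35, 0, 0, 0, 0, 30, 0, 0, 0, 0, 20, 0, 0, 0, 0, 15, 0, 0, 0, 0, 15, 0, 0, 0, 0, 15, 0, 0, 0, 0, 15, 0, 0, 0, 0],
  "grip_force": 30
}}

```text
time: 25.1
tool_pos: [0.4766, 0.2572, 0.09]
tool_rot: [-3.142, -0.0, 0.001]
contact_force: [-1.4, 0.5, -0.7]
opening: 0.0256
```

{"op": "jog_arm", "data": {
  "rows": [15, 0, 0, -8, 0, 15, 0, 0, -16, 0, 15, 0, 0, -24, 0, 15, 0, 0, -28, 0, 15, 0, 0, -28, 0, 15, 0, 0, -28, 0, 15, 0, 0, -20, 0, 15, 0, 0, -8, 0, 15, 2, 8, 0, 0, 15, 5, 18, 0, 0, 15, 7, 25, 0, 0, 15, 8, 28, 0, 0, 15, 8, 28, 0, 0, 15, 8, 28, 0, 0, 15, 8, 28, 0, 0, 15, 8, 28, 0, 0, 15, 8, 28, 0, 0]
}}

```text
time: 26.8
tool_pos: [0.538, 0.0363, 0.2482]
tool_rot: [3.141, 0.003, 0.0]
contact_force: [0.3, -0.7, -2.9]
opening: 0.0256
```

{"op": "jog_arm", "data": {
  "rows": [15, 8, 28, 0, 0, 15, 8, 28, 0, 0, 15, 8, 28, 0, 0, 15, 8, 28, 0, 0, 15, 8, 28, 0, 0, 15, 8, 28, 0, 0, 15, 8, 28, 0, 0, 15, 6, 21, 0, 0, 15, 4, 10, 0, 0, 15, 0, 4, 0, 0, 15, 0, 0, 0, 0, 15, 0, 0, 0, 0]
}}

```text
time: 28.0
tool_pos: [0.6046, -0.1918, 0.2498]
tool_rot: [-3.141, 0.001, 0.001]
contact_force: [-0.3, -0.6, -2.5]
opening: 0.0255
```

{"op": "jog_arm", "data": {
  "rows": [15, 0, 2.5, 10, 0, 15, 0, 0, 20, 0, 15, 0, 0, 25, 0, 15, 0, 0, 25, 0, 15, 0, 0, 25, 0, 15, 0, 0, 17, 0, 15, 0, 0, 10, 0, 15, 0, 0, 3, 0, 15, 0, 0, 0, 0, 15, 0, 0, 0, 0]
}}

```text
time: 29.0
tool_pos: [0.6054, -0.1955, 0.1161]
tool_rot: [3.141, -0.002, 0.001]
contact_force: [0.5, -0.3, -2.2]
opening: 0.0252
```

```bash
python3 - <<'E'
from h import *
b,_=read_camera("side"); c,_=read_camera("scene")
r=lambda x:cv2.resize(x,(390,300),interpolation=cv2.INTER_CUBIC)
cv2.imwrite("pics/l1c.png",np.hstack([r(b[230:380,230:425]),r(c[120:220,165:295])])[:,:,::-1])
E
```

```text
(no output)
```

View pics/l1c.png

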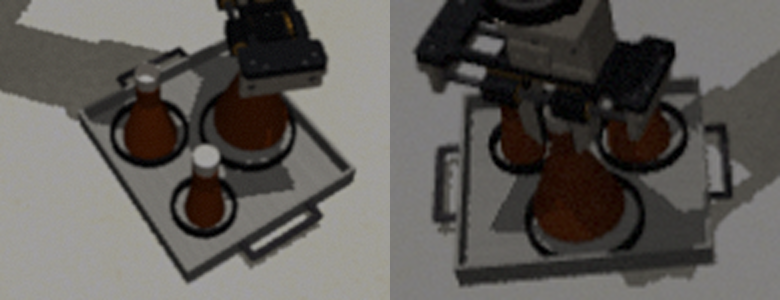

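The large flask is above its ring but looks slightly left of centre in the scene view, so I'm checking that numerically in the same camera, where the calibration bias cancels.

```bash
python3 - <<'E'
from h import *
from scipy.optimize import least_squares
z=.1161-.090
for n,(u0,u1,v0,v1),ring in(("scene",(205,260,150,215),(.6067,-.1893)),("side",(325,385,255,310),(.6034,-.1969))):
    p,_=read_camera(n); i=camera_info(n); T=i['extrinsics']; a=p.astype(int)
    m=((a[...,0]>a[...,2]*1.8+8)).astype(np.uint8); k=np.zeros_like(m); k[v0:v1,u0:u1]=m[v0:v1,u0:u1]
    c=max(cv2.findContours(k,0,cv2.CHAIN_APPROX_NONE)[0],key=cv2.contourArea)[:,0]
    # bottom outline only: lowest pixel per column
    lo=np.array([(u,c[c[:,0]==u,1].max()+.5) for u in np.unique(c[:,0])])[2:-2]
    lo=lo[lo[:,1]>np.percentile(lo[:,1],25)]
    Q=plane(i,T,lo,z)[:,:2]
    r=least_squares(lambda b:np.hypot(Q[:,0]-b[0],Q[:,1]-b[1])-.04,ring,loss='soft_l1',f_scale=.002)
    print(n,c.min(0),c.max(0),len(lo),r.x.round(4),"minus ring mm",((r.x-ring)*1000).round(1),np.abs(r.fun).mean().round(4))
E
```

```text
scene [212 164] [242 200] 20 [ 0.6007 -0.1952] minus ring mm [-6.  -5.9] 0.0008
side [337 268] [374 304] 23 [ 0.6065 -0.1932] minus ring mm [3.1 3.7] 0.0005
```

{"op": "jog_arm", "data": {
  "rows": [15, -1.5, -2.5, 0, 0, 15, 0, 0, 5, 0, 15, 0, 0, 5, 0, 15, 0, 0, 2, 0, 15, 0, 0, 0, 0, 15, 0, 0, 0, 0]
}}

```text
time: 29.8
tool_pos: [0.6034, -0.1929, 0.1029]
tool_rot: [3.142, 0.0, 0.001]
contact_force: [-0.7, 0.3, -2.4]
opening: 0.0254
```

```bash
python3 - <<'E'
from h import *
b,_=read_camera("side"); c,_=read_camera("scene")
r=lambda x:cv2.resize(x,(400,400),interpolation=cv2.INTER_CUBIC)
cv2.imwrite("pics/l2c.png",(np.hstack([r(b[240:320,315:395]),r(c[140:220,190:270])])[:,:,::-1]*1.6).clip(0,255))
E
```

```text
[ WARN:0@1.769] global loadsave.cpp:1063 imwrite_ Unsupported depth image for selected encoder is fallbacked to CV_8U.
```

View pics/l2c.png

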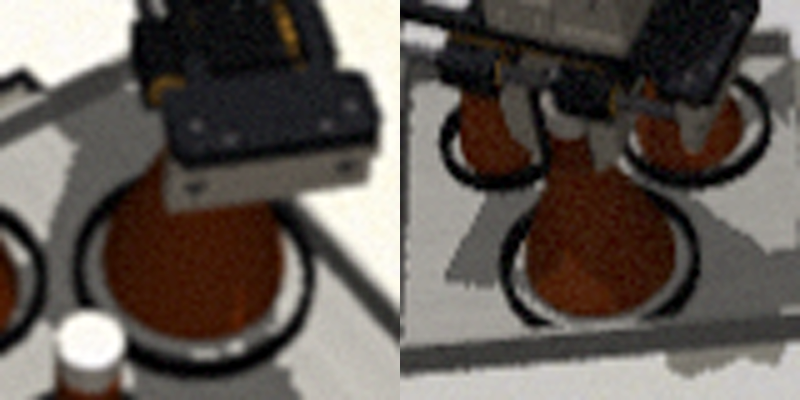

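The flask base is now inside the ring, with a visible gap all round and no contact force. Lowering the last 9 mm.

{"op": "jog_arm", "data": {
  "rows": [15, 0, 0, 4, 0, 15, 0, 0, 3, 0, 15, 0, 0, 1.5, 0, 15, 0, 0, 0.4, 0, 15, 0, 0, 0, 0, 15, 0, 0, 0, 0]
}}

```text
time: 30.5
tool_pos: [0.6034, -0.1929, 0.0941]
tool_rot: [3.141, -0.0, 0.001]
contact_force: [-0.2, 0.2, -2.3]
opening: 0.0254
```

{"op": "jog_arm", "data": {
  "rows": [15, 0, 0, 0.4, 0, 15, 0, 0, 0.3, 0, 15, 0, 0, 0, 0, 15, 0, 0, 0, 0]
}}

```text
time: 30.9
tool_pos: [0.6035, -0.1929, 0.094]
tool_rot: [3.141, -0.001, 0.001]
contact_force: [-1.0, 1.3, 4.2]
opening: 0.0249
```

{"op": "jog_arm", "data": {
  "rows": [30, 0, 0, 0, 0, 40, 0, 0, 0, 0, 55, 0, 0, 0, 0, 65, 0, 0, 0, 0, 65, 0, 0, 0, 0, 65, 0, 0, 0, 0, 65, 0, 0, -15, 0, 65, 0, 0, -30, 0, 65, 0, 0, -40, 0, 65, 0, 0, -40, 0, 65, 0, 0, -40, 0, 65, 0, 0, 0, 0, 65, 0, 0, 0, 0]
}}

```text
time: 32.2
tool_pos: [0.6036, -0.1929, 0.2593]
tool_rot: [3.141, -0.002, 0.001]
contact_force: [0.2, -0.4, -0.5]
opening: 0.065
```

```bash
python3 - <<'E'
from h import *
b,_=read_camera("side"); c,_=read_camera("scene")
r=lambda x:cv2.resize(x,(400,300),interpolation=cv2.INTER_CUBIC)
o=np.vstack([np.hstack([r(b[230:380,230:430]),r(c[120:220,165:298])]),np.hstack([r(b[110:230,220:380]),r(c[120:270,300:500])])])
cv2.imwrite("pics/end.png",(o[:,:,::-1]*1.5).clip(0,255).astype(np.uint8))
E
```

```text
(no output)
```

View pics/end.png

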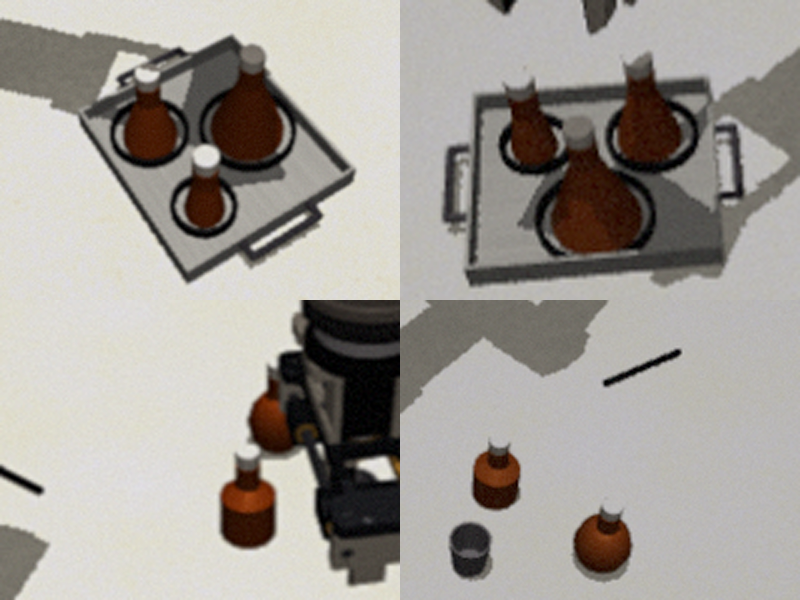

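All three flasks stand upright inside their own rings. The bottle, round flask and beaker are untouched, and the gripper is clear.

```bash
python3 -c "
from cell import *
print(hand_in())"
```

```text
the job is handed in; nothing more can be done
None
```

All three conical flasks are in the carrier, each upright in its own ring, and the job is handed in at about 32 s of the 104 s allowed. I carried them over in the order small, medium, large and lowered each until it touched the carrier floor. The contact force was about 4–11 N at the set-downs. Then I let go and raised the gripper clear.

- **Final check:** the last scene and side pictures show the three flasks standing in their rings. The bottle, round flask and beaker are upright in their places and were not touched.
- **Disagreement between cameras:** the scene and side views differed by about 4–8 mm on the ring positions, so I used the wrist camera's values, which lay in between.
- **Large flask:** the two views also gave opposite offsets for it, so I shifted it about 3 mm before lowering. It then went in with a visible gap all round.

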